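# Serve the fruit caddy with its dish in the middle

### The arm

A 6-joint arm with a two-finger parallel gripper is mounted at the origin on the work surface. World frame = base frame: x ahead of the robot, y to its left, z up, the work surface at z = 0. Lengths are in m, angles in rad, forces in N, time in s.
With the tool pointing down it reaches from about 0.35 to 0.975 m from the base axis. Payload 4.9 kg.
Tool frame: the origin (TCP) lies at the very end of the fingers, on their centre line; the grasp point (between the pads) lies 19 mm behind it; z points along the fingers, y is the line along which they close (so a half turn about z gives the same grasp; the last joint's range is limited). The gripper opens to 85 mm and grips with 20 to 120 N. Pads are 22 mm wide; open, the fingers measure 114 mm over their backs; the gripper's body (76 mm by 85 mm) begins 54 mm behind the grasp point. The pads swing forward as they close: fully open they stand 13 mm farther back than shut.
Start: joints at [1.066, 0.053, 1.613, -0, 1.476, -0.119], TCP at [0.235, 0.579, 0.231] pointing down, gripper open.
Joint ranges: [-3.01, 3.01], [-1.01, 2.22], [0.06, 2.58], [-1.02, 4.17], [0.09, 2.62], [-3.14, 3.14]. Speed limits (rad/s): [2.57, 2.57, 3.14, 3.14, 3.14, 3.14].

### API

Orientations are given as a unit quaternion [w, x, y, z].
In Python, from plant import manip gives the robot as it stands.
- The arm moves only by the shell command python3 -m pendant 'ROWS'. ROWS is JSON, a list of rows, each a list of 3 entries, a list of its own where there are three numbers: the opening, from 0 (shut) to 1 (fully open), then the shift along the tool's x, y, z in units of 12 cm (1.0 is 12 cm), then the turn about the tool's z in units of pi rad (1.0 is pi rad). In form: [[gripper, [dx, dy, dz], roll], ...]. A call has 1 to 10 rows; each row is the pose to reach, as a shift and turn from the pose commanded when the call began, along the tool's axes at that moment, turning the shorter way round; what a row does not reach only later rows make up. A row lasts 1/10 s, in which the tool goes at most 50 mm and 8.59 degrees, less where a joint would pass 70% of its speed; a pose out of reach is approached as far as the arm can. A call with a number of a shift or a turn outside -1 to 1 is refused whole. A call with a gripper value outside its range is refused whole. The fingers move at their own pace and stop on an object; the grip force is fixed at half the most. Time passes only in rows, so rows that repeat a pose let the fingers close. It gives the time, the measured TCP pose, the force, the opening and the grip force at its end, in the units of the state.
- manip.state(): the state, without advancing time (a new reading comes with each control period).
- manip.grab_frame(name): name is "side" or "top" or "wrist"; returns a dict with "img" (420x560x3 uint8, red, green, blue), "fx", "fy", "cx", "cy" (pixels), "eye" and "rotation" of the camera in the world; the wrist camera has in their place "tool_from_camera" (4x4, takes a point from camera to tool coordinates, whose origin is the TCP and whose axes are the flange's). Camera axes: x right, y down, z forward; pixel columns grow to the right and rows downward; lengths in m; the calibration is good to about 2 mm. A picture is of the moment at which its call begins: read the wrist's pose just before it. There is no depth.
- manip.job_done(): hands the job in; it is judged then, once.
The state is a dict: "time": time; "joint_pos": joint angles; "joint_vel": joint speeds; "joint_efforts": joint torques, N m; "tool_pos": TCP position; "tool_rot": TCP orientation; "contact_force": force on the tool from outside, world axes, zero at the start; "ft_torque": the same for the moment, N m; "gripper_width": opening from 0.0 (shut) to 1.0 (fully open); "grasp_force": force on a finger pad.
Only numpy, scipy, OpenCV 4.12 (cv2) and the standard library are available. Lean on these libraries where they do the work, as an engineer would, in place of code of your own. Each camera call takes 0.05 s, during which the arm holds its last target. There are 200 camera calls.

### The job

Pick up the wooden fruit caddy by its upright handle, clear of the counter, and by tilting it let the sliding dish with the orange run from its end to the middle of its slightly bowed rails, from where it runs off again unless it is balanced; the orange lies loose and must stay in its dish, and the robot may touch neither. Keep the dish steady in the middle for at least four seconds while the caddy is in the air, then set the caddy down level in the middle of the cork mat, lying the same way as the mat, and let go, with the dish still in the middle. Leave the tumbler, the soap bottle and the salt shaker alone.

Things in the scene. Friction and masses are not known exactly. Their poses are not given: they have to be found in the camera images.
- caddy: Loose wooden caddy; with dish and orange about 0.8 kg. Origin: centre of its underside; z up, y along its length, rails on its +x side. Board 200 (x) x 340 (y) x 12 mm. Two blue lidded jars fixed at x = -58, y = +-95 mm, 60 mm wide, top 86 mm up. End panels of the rails: y = +-(157 to 169) mm, x = 11 to 99 mm, top 60 mm up. Green mark on the board: middle of the rails.
- grip (a point): Where to hold the caddy's handle from above: on the axis of the dark square post (caddy x = y = 0), 155 mm above the underside. The post is 30 mm in caddy x by 24 mm in y and its top is 180 mm above the underside. Axes as the caddy's.
- middle (a point): Where the orange's centre belongs: over the middle of the rails (green mark), caddy x = 55, y = 0, 78 mm above the underside. Axes as the caddy's. The two rails run along y and are very slightly bowed (radius 4 m), highest in the middle: y m off the middle they fall away outwards at y / 4 rad, and the dish with them. With the caddy level the dish stays only within some 15 mm of the middle.
- dish: Dish sliding along the rails: white carriage 70 x 70 mm on rollers, 0.29 kg with the orange; origin under its middle, at caddy x = 55, z = 34 mm, axes as the caddy's there; y = 0 is the middle; hard stops at y = +-120 mm, at the start at +120. On a slope of a rad it speeds up at 9.8 a m/s2, less a friction of about 0.012 N and a drag of 0.08 N per m/s. It cannot leave the rails.
- seat (a point): Where the orange's centre sits in the dish: it moves with the dish. The orange rests on a blue ring, 32 mm mean diameter, on the dish's top; a knock of the dish on its stop, or a jerk, can throw it out.
- orange: Loose orange-coloured ball, diameter 64 mm, about 0.14 kg; origin at its centre (its axes turn as it rolls). At the start it lies in the dish; its top is 111 mm above the caddy's underside.
- mat: Thin brown cork mat fixed on the counter, 260 (x) x 400 (y) x 4 mm; origin: centre of its underside, z up, y along its length.
- tumbler: Bystander: blue drinking cup, rim diameter 76 mm, 120 mm tall, standing; origin: centre of its underside, z up.
- soap: Bystander: green soap bottle, diameter 60 mm, 170 mm tall, standing; origin: centre of its underside, z up.
- shaker: Bystander: glass salt shaker with steel cap, diameter 44 mm, 90 mm tall, standing; origin: centre of its underside, z up.
Things that resemble listed ones, but are neither listed nor needed, are in the scene too. Several things have the shape of the orange; the one meant has the colours described above.

How it is judged:
On the way, in this order (a step that is already met when the one before it is completed fails the run):
1. the caddy is lifted clear of the counter (height (world z) of caddy above 0.02 m), for 0.1 s.
2. the dish is kept within 20 mm of the middle of its rails, with the orange in it and the caddy in the air, for 3.5 s (height (world z) of caddy above 0.015 m and y of dish in the frame of caddy between -0.02 and 0.02 m and distance between orange and seat below 0.012 m), for 3.5 s.
At the end, for the whole second after the job is handed in: The caddy stands released on the mat, its middle within 35 mm of the mat's and its length within 0.15 rad of the mat's, level and still; the dish stands still within 20 mm of the middle of its rails with the orange in it (horizontal distance between caddy and mat below 0.035 m and angle between the y axis of caddy and the y axis of mat, either way round below 0.15 rad and height (world z) of caddy below 0.007 m and angle between caddy's own z axis and vertical below 0.03 rad and linear speed of caddy below 0.02 m/s and y of dish in the frame of caddy between -0.02 and 0.02 m and distance between orange and seat below 0.012 m and linear speed of dish below 0.03 m/s); the robot touches nothing.
It fails at once if the robot touches the orange or the dish (contact force between any of orange, dish and the arm above 0.3 N or contact force between any of orange, dish and the fingers above 0.3 N).
It fails at once if the caddy tips by more than 0.4 rad (angle between caddy's own z axis and vertical above 0.4 rad).
It fails at once if the orange leaves its dish (distance between orange and seat above 0.02 m).
It fails at once if a bystander is moved or tipped (distance of any of tumbler, soap, shaker from where it was at the start of the episode above 0.02 m or angle between any of tumbler, soap, shaker's own z axis and vertical above 0.2 rad).
It also fails if it takes over 61 s, if anything falls off the work surface, if the arm or the gripper's body presses on something with over 40 N, if the wrist force passes 120 N, or if a joint passes its speed limit or range.

## Working session

There is one attempt and no reset: what is moved stays moved. The work goes in short steps, Python scripts to look and compute and a shell command to move; the robot and the scene stay as the last step left them, time stands still between calls to the robot, and variables do not carry over. Pictures are saved under pics/ and viewed, at most 10 in all, crops included, and the job is handed in when it is done.

```bash
mkdir -p pics; cat > h.py <<'E'
import numpy as np, cv2
from plant import manip
from scipy.spatial.transform import Rotation as R
def grab(name,fn=None):
    st=manip.state(); f=manip.grab_frame(name)
    if fn: cv2.imwrite('pics/'+fn,f['img'][:,:,::-1])
    if name=='wrist':
        T=np.array(f['tool_from_camera']); q=st['tool_rot']; Rt=R.from_quat([q[1],q[2],q[3],q[0]]).as_matrix()
        f['eye']=Rt@T[:3,3]+np.array(st['tool_pos']); f['rotation']=Rt@T[:3,:3]
    return f
def ray(f,p):
    d=np.array([(p[0]-f['cx'])/f['fx'],(p[1]-f['cy'])/f['fy'],1.]); return np.array(f['eye']),np.array(f['rotation'])@d
def atz(f,p,z):
    e,d=ray(f,p); return e+d*(z-e[2])/d[2]
def tri(*fp):
    A=0;b=0
    for f,p in fp:
        e,d=ray(f,p); d=d/np.linalg.norm(d); P=np.eye(3)-np.outer(d,d); A=A+P; b=b+P@e
    return np.linalg.solve(A,b)
def proj(f,X):
    c=np.array(f['rotation']).T@(np.array(X)-f['eye']); return np.array([f['fx']*c[0]/c[2]+f['cx'],f['fy']*c[1]/c[2]+f['cy']])
E
python3 - <<'E'
from h import *
import pickle
s=manip.state(); print({k:np.round(v,4) for k,v in s.items()})
F={n:grab(n,n+'0.png') for n in('top','side')}
pickle.dump(F,open('f0.pkl','wb'))
for n,f in F.items(): print(n,f['eye'],np.round(f['rotation'],3).tolist(),f['fx'],f['cx'],f['cy'])
E
```

```text
{'time': np.float64(0.0), 'joint_pos': array([ 1.066 ,  0.0533,  1.6143, -0.    ,  1.476 , -0.119 ]), 'joint_vel': array([ 0.001 ,  0.0005, -0.0005, -0.0006, -0.0013,  0.0002]), 'joint_efforts': array([-1.30000e-03, -3.93697e+01, -3.70163e+01, -3.00000e-04,
        7.20000e-03,  0.00000e+00]), 'tool_pos': array([0.2349, 0.5785, 0.2301]), 'tool_rot': array([-3.000e-04,  1.917e-01,  9.815e-01, -1.000e-03]), 'contact_force': array([-0.1702,  0.5652, -0.1893]), 'ft_torque': array([-0.0688,  0.0522, -0.0039]), 'grasp_force': np.float64(0.0), 'gripper_width': np.float64(1.0002)}
top [0.54221243 0.07185685 1.05566318] [-0.025, 0.71, -0.703, 0.04] 392.5893071441186 283.7154443098513 204.30535919280894
side [0.26295004 0.52101431 0.75888934] [0.122, -0.3, 0.884, -0.337] 400.5852990501334 271.434991373466 208.7559817982137
```

View pics/top0.png

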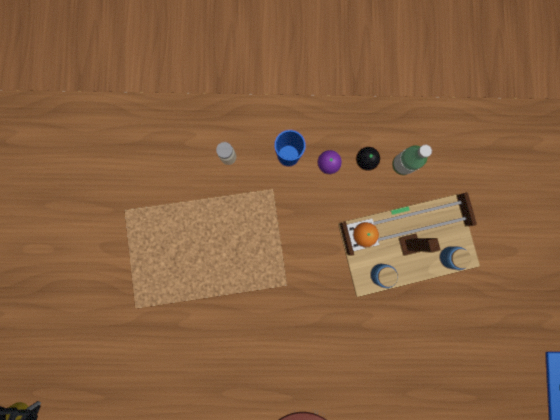

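View pics/side0.png

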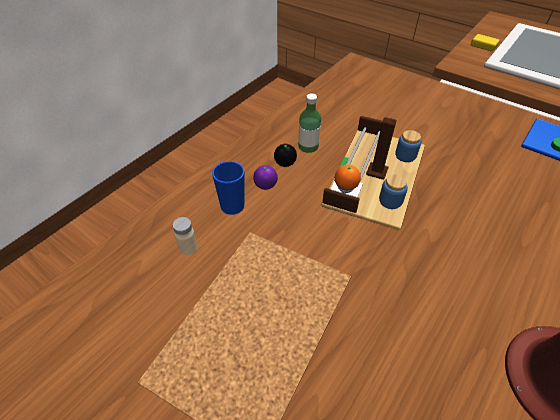

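The top view shows the caddy at right, with its post top near (430,244). The orange is at (367,235) on the left end of the rails. The mat's corners are (125,209), (274,190), (286,288) and (135,307). Three things have the orange's shape: an orange ball at (367,235), a purple one at (329,162) and a black one at (368,158). Only the first has the right colour, and it lies in the dish. I'll confirm it in an enlarged crop.

```bash
sed -i "s/^def ray/def rm(f):\n    r=np.array(f['rotation'],float)\n    return r if r.shape==(3,3) else R.from_quat(r[[1,2,3,0]]).as_matrix()\ndef ray/; s/np.array(f\['rotation'\])@d/rm(f)@d/; s/np.array(f\['rotation'\]).T/rm(f).T/" h.py
python3 - <<'E'
from h import *
import pickle
F=pickle.load(open('f0.pkl','rb'))
a=F['top']['img'][185:305,330:490,::-1]; b=F['side']['img'][105:235,310:440,::-1]
a=cv2.resize(a,None,fx=5,fy=5,interpolation=cv2.INTER_CUBIC)
cv2.imwrite('pics/c1.png',a); cv2.imwrite('pics/c2.png',cv2.resize(b,None,fx=4.5,fy=4.5,interpolation=cv2.INTER_CUBIC))
for p in [(125,209),(274,190),(286,288),(135,307)]: print(atz(F['top'],p,.004).round(4))
E
```

```text
[0.6226 0.4737 0.004 ]
[0.6779 0.0773 0.004 ]
[0.4176 0.0429 0.004 ]
[0.3667 0.4364 0.004 ]
```

View pics/c1.png

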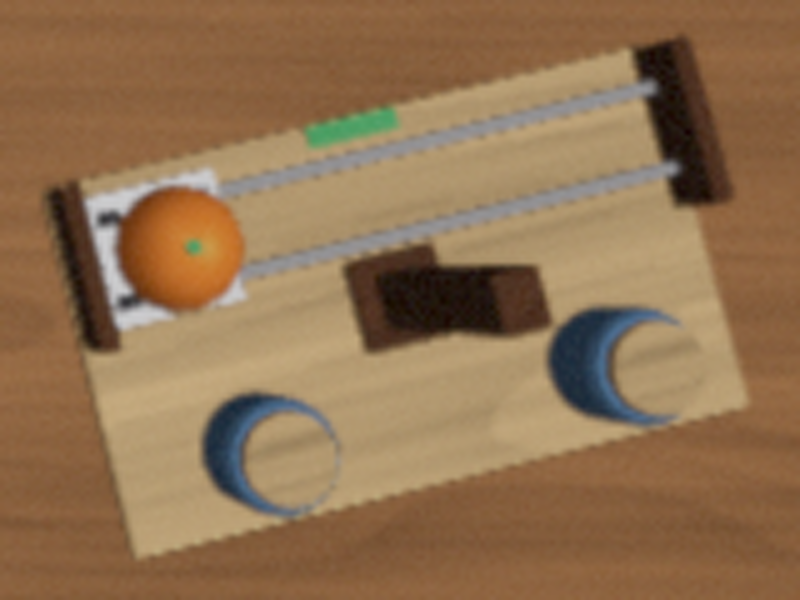

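View pics/c2.png

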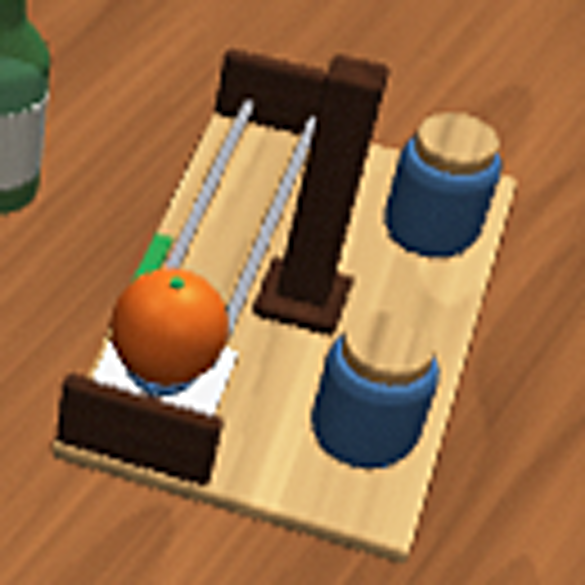

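The crops show the orange at full-image (367,235), in the white dish at the left end. The post top is at about (434,244.5) in the top view and (389,121) in the side view. The board's near corners are (357,296) and (479.6,265.5).

```bash
python3 - <<'E'
from h import *
import pickle
F=pickle.load(open('f0.pkl','rb')); t,s=F['top'],F['side']
c1=lambda x,y:(330+(x+.5)/5-.5,185+(y+.5)/5-.5); c2=lambda x,y:(310+(x+.5)/4.5-.5,105+(y+.5)/4.5-.5)
print('posttop',tri((t,c1(520,298)),(s,c2(357,74))).round(4))
a=tri((t,c1(135,557)),(s,c2(405,550))); b=tri((t,c1(748,403)),(s,c2(517,178))); print('corners',a.round(4),b.round(4))
a=atz(t,c1(135,557),.012);b=atz(t,c1(748,403),.012); u=a-b;L=np.hypot(*u[:2]);u/=L; yaw=np.arctan2(-u[0],u[1])
print('L',L,'yaw',yaw,'centre',((a+b)/2+.1*np.array([u[1],-u[0],0])).round(4))
print('orange',tri((t,c1(181,247)),(s,c2(171,325))).round(4))
# post foot plate & end rails: left panel top corners
C=((a+b)/2+.1*np.array([u[1],-u[0],0]));C[2]=0
M=np.array([[u[1],u[0],0],[-u[0],u[1],0],[0,0,1]])
M=np.c_[[u[1],-u[0],0],[u[0],u[1],0],[0,0,1]]
for P in [(0,0,.18),(.055,.12,.079),(.099,.169,.06),(.099,-.169,.06),(-.058,.095,.086)]:
  p=C+M@np.array(P); q=proj(t,p);r=proj(s,p); print(P,((q-[330,185])*5+2).round(),((r-[310,105])*4.5+1.7).round())
m=np.array([atz(t,p,.004) for p in [(125,209),(274,190),(286,288),(135,307)]]); v=(m[0]+m[3]-m[1]-m[2]);print('mat',m.mean(0),np.arctan2(-v[0],v[1]),np.hypot(*v[:2])/2, np.linalg.norm(m[0]+m[1]-m[2]-m[3])/2)
q=manip.state()['tool_rot'];T=R.from_quat([q[1],q[2],q[3],q[0]]).as_matrix();print(T.round(3),np.arctan2(-T[0,1],T[1,1]))
E
```

```text
posttop [ 0.5367 -0.2826  0.1783]
corners [ 0.4    -0.1415  0.0144] [ 0.481  -0.4697  0.0138]
L 0.33829475635750617 yaw 0.24556599050878586 centre [ 0.5371 -0.2821  0.012 ]
orange [ 0.5601 -0.1532  0.0783]
(0, 0, 0.18) [521. 297.] [356.  72.]
(0.055, 0.12, 0.079) [180. 245.] [168. 324.]
(0.099, 0.169, 0.06) [ 57. 184.] [ 60. 385.]
(0.099, -0.169, 0.06) [689.  31.] [226.  47.]
(-0.058, 0.095, 0.086) [290. 457.] [389. 342.]
mat [0.5212056 0.2575764 0.004    ] 0.1337508697301923 0.3985099413116853 0.2605845101399396
[[-0.926  0.376 -0.001]
 [ 0.376  0.926 -0.002]
 [ 0.    -0.002 -1.   ]] -0.3858348573604876
```

```bash
A='echo'; 
python3 -m pendant '[[1,[-0.84,-0.95,0],0],[1,[-0.84,-0.95,0],0],[1,[-0.84,-0.95,0],0],[1,[-0.84,-0.95,0],0]]'
python3 -m pendant '[[1,[-0.84,-0.95,0],0],[1,[-0.84,-0.95,0],0],[1,[-0.84,-0.95,0],0],[1,[-0.84,-0.95,0],0]]'
python3 -m pendant '[[1,[-0.84,-0.95,0],0],[1,[-0.84,-0.95,0],0],[1,[-0.84,-0.95,0],0],[1,[-0.84,-0.95,0],0]]'
python3 -m pendant '[[1,[-0.84,-0.95,0],0],[1,[-0.84,-0.95,0],0],[1,[-0.84,-0.95,0],0],[1,[-0.84,-0.95,0],0]]'
python3 -m pendant '[[1,[-0.84,-0.95,0],0],[1,[-0.84,-0.95,0],0],[1,[-0.84,-0.95,0],0],[1,[-0.84,-0.95,0],0]]'
python3 -m pendant '[[1,[-0.84,-0.95,0],-0.2],[1,[-0.84,-0.95,0],-0.2],[1,[-0.84,-0.95,0],-0.2],[1,[-0.84,-0.95,0],-0.2],[1,[-0.84,-0.95,0],-0.2],[1,[-0.84,-0.95,0],-0.2]]'
cat > st.py <<'E'
from h import *
s=manip.state();q=s['tool_rot'];T=R.from_quat([q[1],q[2],q[3],q[0]]).as_matrix()
print('t',round(s['time'],2),'p',np.round(s['tool_pos'],4),'yaw',round(np.arctan2(-T[0,1],T[1,1]),4),'z',T[:,2].round(4),'J',np.round(s['joint_pos'],3),'w',s['gripper_width'],s['grasp_force'],'F',np.round(s['contact_force'],2),np.round(s['ft_torque'],3))
E
python3 st.py
```

```text
time: 0.5
tool_pos: [0.2866, 0.4314, 0.2301]
tool_rot: [0.0, 0.194, 0.981, -0.001]
contact_force: [1.2, 1.1, 0.7]
gripper_width: 0.997
grasp_force: 0.0
time: 0.9
tool_pos: [0.3375, 0.2884, 0.231]
tool_rot: [0.0, 0.195, 0.981, -0.001]
contact_force: [-0.1, 1.7, 0.0]
gripper_width: 1.0
grasp_force: 0.0
time: 1.3
tool_pos: [0.3881, 0.1447, 0.2313]
tool_rot: [0.0, 0.195, 0.981, -0.001]
contact_force: [0.4, 0.3, -0.4]
gripper_width: 1.001
grasp_force: 0.0
time: 1.7
tool_pos: [0.4384, 0.0017, 0.2312]
tool_rot: [-0.0, 0.195, 0.981, -0.0]
contact_force: [0.2, -0.2, 0.4]
gripper_width: 1.001
grasp_force: 0.0
time: 2.1
tool_pos: [0.4891, -0.1412, 0.2307]
tool_rot: [-0.0, 0.193, 0.981, -0.0]
contact_force: [-0.0, 0.1, 0.1]
gripper_width: 0.996
grasp_force: 0.0
time: 2.7
tool_pos: [0.5387, -0.2803, 0.2309]
tool_rot: [-0.0, -0.121, 0.993, 0.001]
contact_force: [0.2, 0.2, 0.2]
gripper_width: 0.996
grasp_force: 0.0
t 2.7 p [ 0.5387 -0.2803  0.2309] yaw 0.2422 z [-5.0e-04  1.2e-03 -1.0e+00] J [-6.030e-01  1.200e-02  1.655e+00  1.000e-03  1.475e+00 -2.416e+00] w 0.9957450493107917 0.0 F [0.2  0.23 0.21] [-0.013  0.01   0.076]
```

```bash
python3 -m pendant '[[1,[0.018,-0.012,0.3],-0.001],[1,[0.018,-0.012,0.55],-0.001],[1,[0.018,-0.012,0.7],-0.001],[1,[0.018,-0.012,0.79],-0.001],[1,[0.018,-0.012,0.79],-0.001],[1,[0.018,-0.012,0.79],-0.001]]' | tail -2
python3 st.py
python3 -m pendant '[[0.6,[0,0,0],0],[0.5,[0,0,0],0],[0.4,[0,0,0],0],[0.3,[0,0,0],0],[0.25,[0,0,0],0],[0.2,[0,0,0],0],[0.1,[0,0,0],0],[0,[0,0,0],0],[0,[0,0,0],0],[0,[0,0,0],0]]'
python3 st.py
```

```text
gripper_width: 1.001
grasp_force: 0.0
t 3.3 p [ 0.5371 -0.2838  0.1378] yaw 0.2459 z [ 1.5e-03 -9.0e-04 -1.0e+00] J [-0.609  0.084  1.74   0.     1.316 -2.425] w 1.000506540715384 0.0 F [ 1.78 -0.87  0.59] [ 0.017 -0.058  0.026]
time: 4.3
tool_pos: [0.5365, -0.2835, 0.1373]
tool_rot: [0.0, -0.123, 0.992, 0.001]
contact_force: [-2.6, 4.4, 5.7]
gripper_width: 0.273
grasp_force: 61.4
t 4.3 p [ 0.5365 -0.2835  0.1373] yaw 0.2457 z [-0.      0.0016 -1.    ] J [-6.090e-01  8.500e-02  1.740e+00  1.000e-03  1.317e+00 -2.426e+00] w 0.27258855637441415 61.38677716255188 F [-2.55  4.43  5.7 ] [0.901 0.388 0.014]
```

```bash
cat > dish.py <<'E'
from h import *
import sys
def pose():
    s=manip.state();q=s['tool_rot'];T=R.from_quat([q[1],q[2],q[3],q[0]]).as_matrix();u=T[:,1].copy()
    if u[1]<0:u=-u
    return s['time'],np.array(s['tool_pos']),u
def blob(f,fn=None):
    h=cv2.cvtColor(f['img'],cv2.COLOR_RGB2HSV)
    m=cv2.inRange(h,(5,170,90),(18,255,255)); n,l,st,c=cv2.connectedComponentsWithStats(m)
    if n<2:return None
    i=1+np.argmax(st[1:,4]);mm=(l==i).astype(np.uint8)
    k=max(cv2.findContours(mm,cv2.RETR_EXTERNAL,cv2.CHAIN_APPROX_NONE)[0],key=cv2.contourArea)
    (x,y),r=cv2.minEnclosingCircle(k); return (x,y),r,st[i,4]
def meas(name='top',fn=None):
    t,p,u=pose(); f=grab(name,fn); b=blob(f)
    if b is None: print(name,'none');return
    zc=p[2]-.1373; P=atz(f,b[0],zc+.078); d=P-p
    print(name,'t %.2f'%t,'px',np.round(b[0],1),'r %.1f'%b[1],'A',b[2],'s %.4f'%(d@u),'x %.4f'%(d[0]*u[1]-d[1]*u[0]),'tool',p.round(4)); return f,b
if __name__=='__main__':
    for n in sys.argv[1:]: meas(n)
E
python3 dish.py top side
python3 -m pendant '[[0,[0,0,-0.02],0],[0,[0,0,-0.06],0],[0,[0,0,-0.12],0],[0,[0,0,-0.19],0],[0,[0,0,-0.26],0],[0,[0,0,-0.32],0],[0,[0,0,-0.37],0],[0,[0,0,-0.40],0],[0,[0,0,-0.42],0],[0,[0,0,-0.42],0]]'
python3 st.py; python3 - <<'E'
from dish import *
meas('top','top1.png'); meas('side','side1.png')
t=__import__('pickle').load(open('f0.pkl','rb'))['top']
for n,p in dict(soap=(403,168),tum=(289,160),shaker=(229,160),purple=(329,162),black=(368,158)).items(): print(n,atz(t,p,.02).round(3))
E
```

```text
top t 4.30 px [366.1 234. ] r 12.1 A 418 s 0.1198 x 0.0547 tool [ 0.5365 -0.2835  0.1373]
side t 4.35 px [347.1 176.5] r 13.1 A 487 s 0.1195 x 0.0561 tool [ 0.5365 -0.2835  0.1373]
time: 5.4
tool_pos: [0.5365, -0.2842, 0.1872]
tool_rot: [0.0, -0.123, 0.992, -0.0]
contact_force: [0.5, 0.2, -8.5]
gripper_width: 0.275
grasp_force: 59.7
t 5.4 p [ 0.5365 -0.2842  0.1872] yaw 0.2457 z [ 4.e-04 -3.e-04 -1.e+00] J [-0.61   0.041  1.7   -0.     1.401 -2.426] w 0.27539966952640604 59.662030935287476 F [ 0.48  0.18 -8.51] [-0.389  0.007  0.017]
top t 5.40 px [371.5 233.7] r 12.8 A 473 s 0.1194 x 0.0543 tool [ 0.5365 -0.2842  0.1872]
side t 5.45 px [350.4 160.2] r 13.5 A 519 s 0.1162 x 0.0561 tool [ 0.5363 -0.2841  0.1868]
soap [ 0.739 -0.269  0.02 ]
tum [0.757 0.038 0.02 ]
shaker [0.755 0.198 0.02 ]
purple [ 0.753 -0.07   0.02 ]
black [ 0.765 -0.175  0.02 ]
```

```bash
python3 - <<'E'
import cv2
s=cv2.imread('pics/side1.png')[60:260,260:480];t=cv2.imread('pics/top1.png')[170:320,310:510]
import numpy as np
s=cv2.resize(s,(440,400));t=cv2.resize(t,(360,270)); o=np.zeros((400,800,3),np.uint8);o[:,:440]=s;o[:270,440:]=t;cv2.imwrite('pics/c3.png',o)
E
```

```text
(no output)
```

View pics/c3.png

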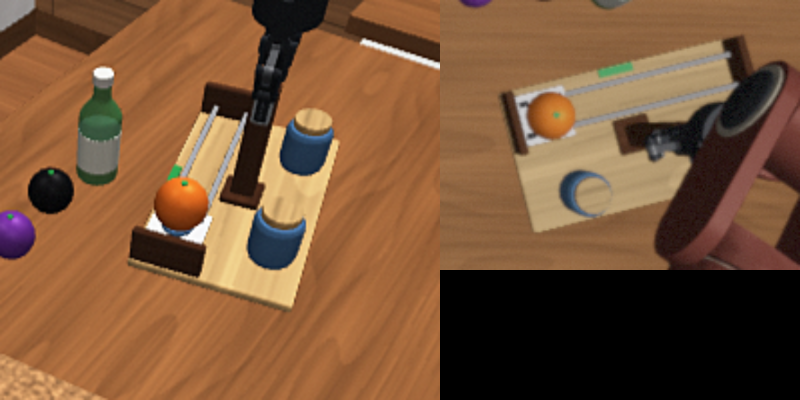

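The crops show the caddy lifted cleanly by the post, still level and square. The orange is in its dish at the near end, and the arm doesn't hide it. Commands can't tilt the tool, so I'll move the dish by inertia: accelerating the caddy along its rails acts on the dish like a tilt. First I'll go to a point about 0.18 m short of the mat's centre.

```bash
python3 -m pendant '[[0,[0,0,0],0.004],[0,[0,0,0],0.012],[0,[0,0,0],0.022],[0,[0,0,0],0.030],[0,[0,0,0],0.0345],[0,[0,0,0],0.0356],[0,[0,0,0],0.0356],[0,[0,0,0],0.0356]]' | head -2
python3 dish.py top side
python3 -m pendant '[[0,[0,0.008,0],0],[0,[0,0.033,0],0],[0,[0,0.075,0],0],[0,[0,0.133,0],0],[0,[0,0.208,0],0],[0,[0,0.3,0],0],[0,[0,0.408,0],0],[0,[0,0.533,0],0],[0,[0,0.675,0],0],[0,[0,0.833,0],0]]' | head -2
python3 -m pendant '[[0,[-0.033,0.167,0],0],[0,[-0.067,0.333,0],0],[0,[-0.1,0.5,0],0],[0,[-0.133,0.667,0],0],[0,[-0.167,0.833,0],0],[0,[-0.2,1.0,0],0]]' | head -2
python3 -m pendant '[[0,[-0.033,0.167,0],0],[0,[-0.067,0.333,0],0],[0,[-0.1,0.5,0],0],[0,[-0.133,0.667,0],0],[0,[-0.167,0.833,0],0],[0,[-0.2,0.975,0],0]]' | head -2
python3 -m pendant '[[0,[-0.03,0.1,0],0],[0,[-0.055,0.15,0],0],[0,[-0.07,0.175,0],0],[0,[-0.075,0.188,0],0],[0,[-0.075,0.188,0],0],[0,[-0.075,0.188,0],0]]' | head -2
python3 st.py; python3 dish.py top side
cat > sim.py <<'E'
import numpy as np
from scipy.integrate import solve_ivp
# rows: cumulative caddy displacement (m) every .1s (linear interp, smoothed by 1st-order lag tau)
def sim(c,s0=.12,v0=0,tilt=0,tau=.04,T=1.,mu=.041,dr=.276,rows=.1,dt=.001):
    c=np.r_[0,c]; n=int((len(c)-1)*rows/dt)+int(T/dt); t=np.arange(n)*dt
    ref=np.interp(t,np.arange(len(c))*rows,c); x=x1=0;s,v=s0,v0;xp=0;vc=0;out=[]
    for i in range(n):
        x1+=(ref[i]-x1)*dt/tau; x+=(x1-x)*dt/tau; nv=(x-xp)/dt; A=(nv-vc)/dt; vc=nv;xp=x
        f=2.45*s+9.8*tilt-A-dr*v
        if abs(v)<1e-3 and abs(f)<mu: v=0
        else: v+=(f-mu*np.sign(v if abs(v)>1e-3 else f))*dt
        s+=v*dt
        if s>.12: s=.12; v=min(v,0)
        out.append((t[i],s,v,x))
    return np.array(out)
E
python3 - <<'E'
from sim import *
for N in (3,4,5,6):
  k=np.arange(1,N+1)/N; p=k*k*(3-2*k)
  for D in (.13,.15,.16,.17,.18,.2):
    o=sim(D*p,T=.3); s,v=o[-1,1:3]; print(N,D,'s %.4f v %.4f u %.4f'%(s,v,s+v/1.709),'vmax %.2f'%np.abs(o[:,2]).max())
E
```

```text
time: 6.3
tool_pos: [0.5364, -0.2842, 0.1869]
top t 6.30 px [372.6 227.5] r 12.9 A 463 s 0.1197 x 0.0550 tool [ 0.5364 -0.2842  0.1869]
side t 6.35 px [342. 160.] r 17.5 A 540 s 0.1308 x 0.0603 tool [ 0.5364 -0.2842  0.1869]
time: 7.4
tool_pos: [0.5228, -0.1835, 0.187]
time: 8.0
tool_pos: [0.5303, -0.061, 0.1869]
time: 8.6
tool_pos: [0.5381, 0.0583, 0.1869]
time: 9.2
tool_pos: [0.5449, 0.0792, 0.1868]
t 9.2 p [0.5449 0.0792 0.1868] yaw 0.1331 z [-3.e-04 -3.e-04 -1.e+00] J [ 0.009 -0.093  1.832 -0.     1.403 -1.695] w 0.27460518704819337 59.60599601268768 F [ 0.54  0.57 -7.91] [-0.372  0.058  0.055]
top t 9.20 px [218.1 221.6] r 13.3 A 456 s 0.1219 x 0.0572 tool [0.5449 0.0792 0.1868]
side t 9.25 px [243.6 256.3] r 16.7 A 827 s 0.1209 x 0.0561 tool [0.5449 0.0792 0.1868]
3 0.13 s 0.0397 v 0.1141 u 0.1065 vmax 0.46
3 0.15 s 0.0183 v 0.1021 u 0.0781 vmax 0.55
3 0.16 s 0.0077 v 0.0962 u 0.0639 vmax 0.59
3 0.17 s -0.0030 v 0.0902 u 0.0498 vmax 0.63
3 0.18 s -0.0137 v 0.0842 u 0.0356 vmax 0.67
3 0.2 s -0.0351 v 0.0721 u 0.0071 vmax 0.75
4 0.13 s 0.0574 v 0.1399 u 0.1393 vmax 0.34
4 0.15 s 0.0353 v 0.1257 u 0.1089 vmax 0.40
4 0.16 s 0.0243 v 0.1185 u 0.0936 vmax 0.43
4 0.17 s 0.0133 v 0.1114 u 0.0785 vmax 0.47
4 0.18 s 0.0022 v 0.1042 u 0.0632 vmax 0.50
4 0.2 s -0.0199 v 0.0898 u 0.0326 vmax 0.57
5 0.13 s 0.0786 v 0.1696 u 0.1779 vmax 0.26
5 0.15 s 0.0557 v 0.1532 u 0.1454 vmax 0.31
5 0.16 s 0.0443 v 0.1448 u 0.1290 vmax 0.34
5 0.17 s 0.0328 v 0.1364 u 0.1126 vmax 0.37
5 0.18 s 0.0213 v 0.1281 u 0.0963 vmax 0.40
5 0.2 s -0.0017 v 0.1113 u 0.0634 vmax 0.45
6 0.13 s 0.1032 v 0.2027 u 0.2218 vmax 0.20
6 0.15 s 0.0797 v 0.1845 u 0.1876 vmax 0.23
6 0.16 s 0.0679 v 0.1754 u 0.1705 vmax 0.26
6 0.17 s 0.0560 v 0.1660 u 0.1532 vmax 0.28
6 0.18 s 0.0441 v 0.1565 u 0.1356 vmax 0.30
6 0.2 s 0.0201 v 0.1372 u 0.1004 vmax 0.35
```

```bash
python3 - <<'E'
from sim import *
for inc in ([15,40,50,50,40,25,10],[25,50,50,50,40,15],[25,50,50,50,50,20],[25,50,50,50,50,35,10],[20,45,50,50,50,35,15],[20,45,50,50,50,40,20,5]):
  for kw in ({},dict(tilt=.008),dict(mu=.03,dr=.2),dict(tau=.03)):
    o=sim(np.cumsum(inc)/1000,T=.2,**kw); s,v=o[-1,1:3]; print(sum(inc),kw,'s %.4f v %.4f u %.4f'%(s,v,s+v/1.709),'vmax %.2f smin %.3f'%(np.abs(o[:,2]).max(),o[:,1].min()))
E
```

```text
230 {} s -0.0108 v 0.1232 u 0.0613 vmax 0.37 smin -0.029
230 {'tilt': 0.008} s 0.0224 v 0.2044 u 0.1420 vmax 0.34 smin -0.011
230 {'mu': 0.03, 'dr': 0.2} s -0.0215 v 0.1035 u 0.0391 vmax 0.38 smin -0.035
230 {'tau': 0.03} s -0.0151 v 0.1137 u 0.0514 vmax 0.38 smin -0.034
230 {} s -0.0306 v 0.1040 u 0.0302 vmax 0.39 smin -0.043
230 {'tilt': 0.008} s -0.0047 v 0.1738 u 0.0970 vmax 0.37 smin -0.027
230 {'mu': 0.03, 'dr': 0.2} s -0.0402 v 0.0838 u 0.0088 vmax 0.40 smin -0.049
230 {'tau': 0.03} s -0.0344 v 0.0969 u 0.0223 vmax 0.40 smin -0.048
245 {} s -0.0455 v 0.0988 u 0.0123 vmax 0.39 smin -0.056
245 {'tilt': 0.008} s -0.0195 v 0.1687 u 0.0793 vmax 0.37 smin -0.039
245 {'mu': 0.03, 'dr': 0.2} s -0.0554 v 0.0770 u -0.0103 vmax 0.40 smin -0.062
245 {'tau': 0.03} s -0.0494 v 0.0925 u 0.0047 vmax 0.40 smin -0.061
270 {} s -0.0599 v 0.0844 u -0.0105 vmax 0.39 smin -0.071
270 {'tilt': 0.008} s -0.0263 v 0.1661 u 0.0709 vmax 0.37 smin -0.051
270 {'mu': 0.03, 'dr': 0.2} s -0.0727 v 0.0592 u -0.0380 vmax 0.40 smin -0.080
270 {'tau': 0.03} s -0.0650 v 0.0733 u -0.0221 vmax 0.40 smin -0.077
265 {} s -0.0502 v 0.0985 u 0.0074 vmax 0.38 smin -0.062
265 {'tilt': 0.008} s -0.0166 v 0.1806 u 0.0891 vmax 0.35 smin -0.041
265 {'mu': 0.03, 'dr': 0.2} s -0.0624 v 0.0740 u -0.0191 vmax 0.39 smin -0.071
265 {'tau': 0.03} s -0.0550 v 0.0893 u -0.0028 vmax 0.39 smin -0.068
280 {} s -0.0556 v 0.0816 u -0.0078 vmax 0.38 smin -0.071
280 {'tilt': 0.008} s -0.0131 v 0.1779 u 0.0910 vmax 0.35 smin -0.048
280 {'mu': 0.03, 'dr': 0.2} s -0.0707 v 0.0548 u -0.0386 vmax 0.39 smin -0.080
280 {'tau': 0.03} s -0.0619 v 0.0672 u -0.0225 vmax 0.39 smin -0.077
```

```bash
sed -i "s/    (x,y),r=cv2.minEnclosingCircle(k); return/    M=cv2.moments(k); x,y=M['m10']\/M['m00'],M['m01']\/M['m00']; r=cv2.minEnclosingCircle(k)[1]; return/; s/; return f,b$/; return t,d@u/" dish.py
cat > obs.py <<'E'
from dish import *
a=[x for x in (meas(n) for n in sys.argv[1:]) if x]
a=np.array(a); t=a[:,0]-a[-1,0]-.05
from scipy.optimize import least_squares
lp,lm=1.433,-1.709
if len(a)>1:
    # unstable linear model fit: s=c1 e^lp t + c2 e^lm t
    c=np.linalg.lstsq(np.c_[np.exp(lp*t),np.exp(lm*t)],a[:,1],rcond=None)[0]
    print('NOW s %.4f v %.4f u %.4f'%(c.sum(),c@[lp,lm],c.sum()+c@[lp,lm]/1.709))
E
python3 -m pendant '[[0,[0,-0.033,0],0],[0,[0,-0.1,0],0],[0,[0,-0.2,0],0],[0,[0,-0.317,0],0],[0,[0,-0.433,0],0],[0,[0,-0.542,0],0],[0,[0,-0.633,0],0],[0,[0,-0.708,0],0],[0,[0,-0.767,0],0],[0,[0,-0.808,0],0]]' | head -2
python3 -m pendant '[[0,[0,-0.025,0],0],[0,[0,-0.033,0],0],[0,[0,-0.033,0],0],[0,[0,-0.033,0],0]]' | head -2
python3 obs.py top side
python3 -m pendant '[[0,[0,0.167,0],0],[0,[0,0.542,0],0],[0,[0,0.958,0],0]]' | head -2
python3 -m pendant '[[0,[0,0.417,0],0],[0,[0,0.833,0],0]]' | head -2
python3 -m pendant '[[0,[0,0.292,0],0],[0,[0,0.417,0],0],[0,[0,0.417,0],0]]' | head -2
python3 obs.py top top top
```

```text
time: 10.3
tool_pos: [0.5579, -0.017, 0.1869]
time: 10.7
tool_pos: [0.5584, -0.0199, 0.1869]
top t 10.70 px [261.  217.2] r 13.2 A 474 s 0.1203 x 0.0550 tool [ 0.5584 -0.0199  0.1869]
side t 10.75 px [270.1 221.3] r 17.9 A 720 s 0.1201 x 0.0562 tool [ 0.5583 -0.0199  0.1869]
NOW s 0.1206 v 0.0179 u 0.1311
time: 11.1
tool_pos: [0.543, 0.0943, 0.1871]
time: 11.3
tool_pos: [0.529, 0.195, 0.1871]
time: 11.6
tool_pos: [0.5223, 0.2446, 0.1868]
top t 11.60 px [229.6 221.2] r 13.1 A 471 s -0.0722 x 0.0550 tool [0.5223 0.2446 0.1868]
top t 11.65 px [228.2 221.3] r 12.9 A 469 s -0.0671 x 0.0551 tool [0.5227 0.243  0.1868]
top t 11.70 px [227.  221.4] r 13.1 A 472 s -0.0633 x 0.0552 tool [0.523  0.242  0.1867]
NOW s -0.0594 v 0.0711 u -0.0178
```

```bash
python3 - <<'E'
from sim import *
for v0 in (.06,.068,.075):
  for d in (-20,-25,-30,-35,-40,-45):
    o=sim(np.array([d/2,d,d])/1000,s0=-.0594,v0=v0,T=2.5,tau=.02); print(v0,d,[ '%.3f/%.3f'%tuple(o[int(k*1000),1:3]) for k in (.3,.6,1,1.5,2.5)])
E
```

```text
0.06 -20 ['-0.030/0.012', '-0.030/-0.007', '-0.036/-0.021', '-0.052/-0.048', '-0.163/-0.209']
0.06 -25 ['-0.025/0.013', '-0.025/-0.003', '-0.028/-0.012', '-0.038/-0.028', '-0.102/-0.122']
0.06 -30 ['-0.020/0.015', '-0.020/-0.001', '-0.020/-0.003', '-0.023/-0.008', '-0.043/-0.037']
0.06 -35 ['-0.015/0.016', '-0.014/0.000', '-0.014/0.000', '-0.014/0.000', '-0.014/0.000']
0.06 -40 ['-0.010/0.018', '-0.009/0.000', '-0.009/0.000', '-0.009/0.000', '-0.009/0.000']
0.06 -45 ['-0.005/0.019', '-0.004/0.000', '-0.004/0.000', '-0.004/0.000', '-0.004/0.000']
0.068 -20 ['-0.028/0.020', '-0.027/-0.003', '-0.030/-0.013', '-0.040/-0.031', '-0.112/-0.136']
0.068 -25 ['-0.023/0.021', '-0.021/-0.001', '-0.022/-0.005', '-0.026/-0.013', '-0.056/-0.056']
0.068 -30 ['-0.018/0.023', '-0.016/0.000', '-0.016/0.000', '-0.016/0.000', '-0.016/0.000']
0.068 -35 ['-0.013/0.024', '-0.010/0.000', '-0.010/0.000', '-0.010/0.000', '-0.010/0.000']
0.068 -40 ['-0.008/0.026', '-0.005/0.001', '-0.005/0.000', '-0.005/0.000', '-0.005/0.000']
0.068 -45 ['-0.003/0.027', '0.001/0.005', '0.001/0.000', '0.001/0.000', '0.001/0.000']
0.075 -20 ['-0.026/0.027', '-0.023/-0.000', '-0.024/-0.006', '-0.030/-0.017', '-0.069/-0.074']
0.075 -25 ['-0.021/0.029', '-0.017/0.001', '-0.017/0.000', '-0.017/-0.000', '-0.018/-0.001']
0.075 -30 ['-0.016/0.030', '-0.012/0.002', '-0.012/0.000', '-0.012/0.000', '-0.012/0.000']
0.075 -35 ['-0.011/0.032', '-0.006/0.006', '-0.006/0.000', '-0.006/0.000', '-0.006/0.000']
0.075 -40 ['-0.006/0.033', '-0.000/0.010', '0.001/0.000', '0.001/0.000', '0.001/0.000']
0.075 -45 ['-0.001/0.034', '0.005/0.014', '0.009/0.004', '0.009/0.000', '0.009/0.000']
```

```bash
python3 -m pendant '[[0,[0,-0.175,0],0],[0,[0,-0.35,0],0],[0,[0,-0.35,0],0]]' | head -2
python3 obs.py top top top; python3 st.py
```

```text
time: 12.05
tool_pos: [0.5292, 0.1972, 0.1868]
top t 12.05 px [228.4 217.3] r 12.6 A 192 s -0.0221 x 0.0643 tool [0.5292 0.1972 0.1868]
top t 12.10 px [228.2 217.4] r 12.5 A 195 s -0.0231 x 0.0641 tool [0.529  0.1985 0.1869]
top t 12.15 px [228.  217.7] r 12.8 A 200 s -0.0233 x 0.0635 tool [0.5289 0.1993 0.1869]
NOW s -0.0242 v -0.0169 u -0.0341
t 12.2 p [0.5288 0.1999 0.187 ] yaw 0.132 z [-0.e+00  3.e-04 -1.e+00] J [ 0.23  -0.058  1.798  0.     1.401 -1.473] w 0.271449108716994 60.79479932785034 F [-0.28 -0.57 -7.54] [ 0.01   0.086 -0.019]
```

```bash
python3 - <<'E'
from dish import *
meas('side','side2.png'); meas('top','top2.png'); meas('side'); 
a=cv2.imread('pics/side2.png')[200:420,130:410]; b=cv2.imread('pics/top2.png')[150:320,130:330]
o=np.zeros((440,800,3),np.uint8); o[:314,:400]=cv2.resize(a,(400,314)); o[:340,400:]=cv2.resize(b,(400,340)); cv2.imwrite('pics/c4.png',o)
E
```

```text
side t 12.20 px [243.4 255.6] r 16.4 A 579 s -0.0021 x 0.0573 tool [0.5288 0.1999 0.187 ]
top t 12.25 px [227.5 217.7] r 12.4 A 203 s -0.0232 x 0.0636 tool [0.5287 0.2003 0.1869]
side t 12.30 px [243.1 256. ] r 16.3 A 582 s -0.0018 x 0.0573 tool [0.5287 0.2006 0.1869]
```

View pics/c4.png

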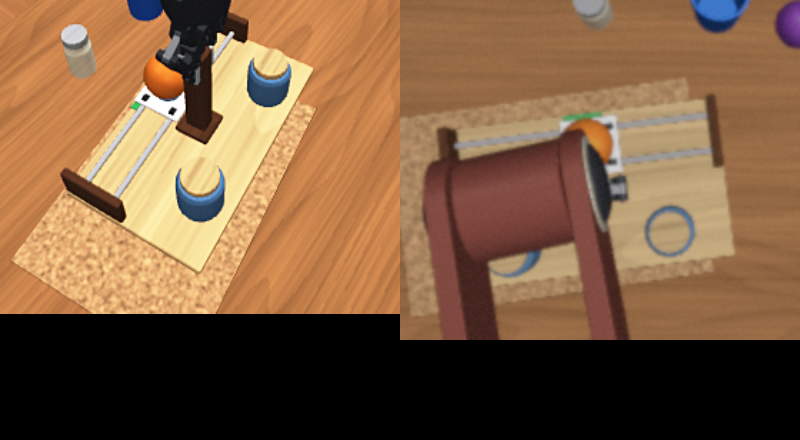

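The dish is near the green mark and almost still, but the arm partly hides the orange in both views. I'll use its visible outer edges instead.

```bash
cat > edge.py <<'E'
from dish import *
from scipy.optimize import minimize_scalar
def mask(im):
    h=cv2.cvtColor(im,cv2.COLOR_RGB2HSV); m=cv2.inRange(h,(5,170,90),(18,255,255)); n,l,st,c=cv2.connectedComponentsWithStats(m); return l==1+np.argmax(st[1:,4])
def s_edge(name,f,p,u,zc):
    ys,xs=np.nonzero(mask(f['img']))
    # visible limb direction in image: +rail dir unoccluded side; top: max x (s low side); side: min-projection (visible side)
    C=lambda s:np.array([p[0]+.055*u[1]+s*u[0],p[1]-.055*u[0]+s*u[1],zc+.078])
    a,b=proj(f,C(-.02)),proj(f,C(.02)); e=(b-a)/np.linalg.norm(b-a); k=xs*e[0]+ys*e[1]
    q=np.sort(k); lo,hi=q[3],q[-4]; r=f['fx']*.032/np.linalg.norm(C(0)-f['eye'])
    m=proj(f,C(0))@e; g=np.linalg.norm(b-a)/.04
    return 's from low edge %.4f high edge %.4f'%((lo-.5+r-.8-m)/g,(hi+.5-r+.8-m)/g)
def run(name,fn=None):
    t,p,u=pose(); f=grab(name,fn); print(name,'%.2f'%t,s_edge(name,f,p,u,p[2]-.1373),'y',p[1].round(4))
if __name__=='__main__':
    for n in sys.argv[1:]: run(n)
E
python3 - <<'E'
from edge import *
import pickle
F=pickle.load(open('f0.pkl','rb'))
# check on start images (s=.12)
p0=np.array([.5365,-.2835,.1373]);u0=np.array([-np.sin(.2457),np.cos(.2457),0])
for n in('top','side'): print('chk',n,s_edge(n,F[n],p0,u0,0))
t,p,u=pose()
for n in('top','side'):
    f=dict(F[n]); f['img']=cv2.imread(f'pics/{n}2.png')[:,:,::-1].copy(); print(n,s_edge(n,f,p,u,p[2]-.1373))
E
```

```text
chk top s from low edge 0.1205 high edge 0.1228
chk side s from low edge 0.1224 high edge 0.1329
top s from low edge -0.0109 high edge -0.0242
side s from low edge 0.0077 high edge -0.0113
```

```bash
python3 edge.py top side
python3 -m pendant '[[0,[0,0,0],0],[0,[0,0,0],0],[0,[0,0,0],0]]' | head -2
python3 edge.py top side
```

```text
top 12.35 s from low edge -0.0098 high edge -0.0239 y 0.2008
side 12.40 s from low edge 0.0088 high edge -0.0097 y 0.2009
time: 12.75
tool_pos: [0.5286, 0.2008, 0.1869]
top 12.75 s from low edge -0.0098 high edge -0.0240 y 0.2008
side 12.80 s from low edge 0.0089 high edge -0.0101 y 0.2008
```

The dish has been steady at s ≈ -10 mm since 12.2 s. I'll hold for four seconds.

```bash
python3 -m pendant '[[0,[0,0,0],0],[0,[0,0,0],0],[0,[0,0,0],0],[0,[0,0,0],0],[0,[0,0,0],0],[0,[0,0,0],0],[0,[0,0,0],0],[0,[0,0,0],0],[0,[0,0,0],0],[0,[0,0,0],0]]' | head -1
python3 -m pendant '[[0,[0,0,0],0],[0,[0,0,0],0],[0,[0,0,0],0],[0,[0,0,0],0],[0,[0,0,0],0],[0,[0,0,0],0],[0,[0,0,0],0],[0,[0,0,0],0],[0,[0,0,0],0],[0,[0,0,0],0]]' | head -1
python3 -m pendant '[[0,[0,0,0],0],[0,[0,0,0],0],[0,[0,0,0],0],[0,[0,0,0],0],[0,[0,0,0],0],[0,[0,0,0],0],[0,[0,0,0],0],[0,[0,0,0],0],[0,[0,0,0],0],[0,[0,0,0],0]]' | head -1
python3 -m pendant '[[0,[0,0,0],0],[0,[0,0,0],0],[0,[0,0,0],0],[0,[0,0,0],0],[0,[0,0,0],0],[0,[0,0,0],0],[0,[0,0,0],0],[0,[0,0,0],0],[0,[0,0,0],0],[0,[0,0,0],0]]' | head -1
python3 edge.py top side
```

```text
time: 13.85
time: 14.85
time: 15.85
time: 16.85
top 16.85 s from low edge -0.0094 high edge -0.0238 y 0.2007
side 16.90 s from low edge 0.0088 high edge -0.0095 y 0.2007
```

```bash
python3 -m pendant '[[0,[0,-0.067,0],0],[0,[0,-0.067,0],0],[0,[0,-0.067,0],0],[0,[0,-0.067,0],0],[0,[0,-0.067,0],0]]' | head -2
python3 edge.py top side top
```

```text
time: 17.45
tool_pos: [0.5297, 0.1927, 0.1869]
top 17.45 s from low edge -0.0016 high edge -0.0080 y 0.1927
side 17.50 s from low edge 0.0076 high edge -0.0014 y 0.1928
top 17.55 s from low edge -0.0017 high edge -0.0078 y 0.1928
```

```bash
python3 -m pendant '[[0,[0,0.0017,0],0],[0,[0,0.005,0],0],[0,[0,0.01,0],0],[0,[0,0.0167,0],0],[0,[0,0.025,0],0],[0,[0,0.035,0],0],[0,[0,0.0467,0],0],[0,[0,0.06,0],0],[0,[0,0.075,0],0],[0,[0,0.0917,0],0]]' | head -2
python3 -m pendant '[[0,[0,0.0183,0],0],[0,[0,0.0383,0],0],[0,[0,0.06,0],0],[0,[0,0.0833,0],0],[0,[0,0.1083,0],0],[0,[0,0.135,0],0],[0,[0,0.1633,0],0],[0,[0,0.1917,0],0],[0,[0,0.2183,0],0],[0,[0,0.2433,0],0]]' | head -2
python3 -m pendant '[[0,[0,0.0233,0],0],[0,[0,0.045,0],0],[0,[0,0.065,0],0],[0,[0,0.0833,0],0],[0,[0,0.1,0],0],[0,[0,0.115,0],0],[0,[0,0.1283,0],0],[0,[0,0.14,0],0],[0,[0,0.15,0],0],[0,[0,0.1583,0],0]]' | head -2
python3 -m pendant '[[0,[0,0.0067,0],0],[0,[0,0.0117,0],0],[0,[0,0.015,0],0],[0,[0,0.0167,0],0],[0,[0,0.0167,0],0]]' | head -2
python3 edge.py side top side; python3 st.py
```

```text
time: 18.6
tool_pos: [0.5282, 0.2038, 0.1869]
time: 19.6
tool_pos: [0.5243, 0.2329, 0.1869]
time: 20.6
tool_pos: [0.5218, 0.2515, 0.1869]
time: 21.1
tool_pos: [0.5215, 0.2534, 0.1869]
side 21.10 s from low edge 0.0187 high edge 0.0009 y 0.2534
top 21.15 s from low edge -0.0012 high edge -0.0102 y 0.2534
side 21.20 s from low edge 0.0184 high edge 0.0005 y 0.2533
t 21.25 p [0.5215 0.2533 0.1869] yaw 0.1338 z [-0.e+00 -1.e-04 -1.e+00] J [ 0.324 -0.023  1.764 -0.     1.4   -1.381] w 0.27328946193555126 60.74904799461365 F [ 0.01 -0.56 -7.54] [-0.019  0.172 -0.014]
```

```bash
python3 -m pendant '[[0,[0,0,0.01],0],[0,[0,0,0.03],0],[0,[0,0,0.06],0],[0,[0,0,0.095],0],[0,[0,0,0.13],0],[0,[0,0,0.165],0],[0,[0,0,0.2],0],[0,[0,0,0.235],0],[0,[0,0,0.265],0],[0,[0,0,0.29],0]]' | head -3
python3 -m pendant '[[0,[0,0,0.02],0],[0,[0,0,0.035],0],[0,[0,0,0.048],0],[0,[0,0,0.058],0],[0,[0,0,0.066],0],[0,[0,0,0.072],0],[0,[0,0,0.077],0],[0,[0,0,0.08],0],[0,[0,0,0.08],0]]' | head -4
python3 edge.py side top; python3 st.py
```

```text
time: 22.25
tool_pos: [0.5215, 0.2533, 0.1517]
tool_rot: [-0.0, -0.067, 0.998, -0.0]
time: 23.15
tool_pos: [0.5215, 0.2534, 0.1425]
tool_rot: [-0.0, -0.067, 0.998, -0.0]
contact_force: [-0.9, -0.1, -8.6]
side 23.15 s from low edge 0.0043 high edge 0.0016 y 0.2534
top 23.20 s from low edge -0.0014 high edge -0.0124 y 0.2534
t 23.25 p [0.5216 0.2534 0.1426] yaw 0.1338 z [ 1.e-04  0.e+00 -1.e+00] J [ 0.324  0.017  1.802  0.     1.323 -1.381] w 0.27390620532700927 60.74862599372864 F [ 0.41  0.13 -8.4 ] [-0.048  0.14  -0.019]
```

Still carrying the full weight, about 1 mm up. I'll creep down to contact.

```bash
python3 -m pendant '[[0,[0,0,0.002],0],[0,[0,0,0.004],0],[0,[0,0,0.006],0],[0,[0,0,0.008],0],[0,[0,0,0.009],0],[0,[0,0,0.010],0],[0,[0,0,0.011],0],[0,[0,0,0.012],0],[0,[0,0,0.012],0]]' | head -4
python3 edge.py side top; python3 st.py
```

```text
time: 24.15
tool_pos: [0.5217, 0.2533, 0.1415]
tool_rot: [0.0, -0.067, 0.998, -0.0]
contact_force: [-1.2, -3.0, -3.3]
side 24.15 s from low edge 0.0056 high edge 0.0013 y 0.2533
top 24.20 s from low edge -0.0008 high edge -0.0121 y 0.2533
t 24.25 p [0.5217 0.2533 0.1414] yaw 0.1338 z [ 5.e-04 -0.e+00 -1.e+00] J [ 0.324  0.018  1.802 -0.     1.321 -1.381] w 0.27307305005952165 61.369285583496094 F [-1.5  -3.43 -2.73] [-0.031  0.302  0.077]
```

```bash
python3 -m pendant '[[0,[0,0,0.001],0],[0,[0,0,0.002],0],[0,[0,0,0.003],0],[0,[0,0,0.003],0]]' | sed -n 4p
python3 -m pendant '[[0.28,[0,0,0],0],[0.29,[0,0,0],0],[0.31,[0,0,0],0],[0.34,[0,0,0],0],[0.4,[0,0,0],0],[0.5,[0,0,0],0],[0.6,[0,0,0],0],[0.7,[0,0,0],0],[0.7,[0,0,0],0],[0.7,[0,0,0],0]]'
python3 edge.py side top; python3 st.py
```

```text
contact_force: [-2.5, -3.8, 0.1]
time: 25.65
tool_pos: [0.5215, 0.2534, 0.1407]
tool_rot: [-0.0, -0.067, 0.998, -0.0]
contact_force: [-0.1, -0.6, 0.4]
gripper_width: 0.701
grasp_force: 0.0
side 25.65 s from low edge 0.0241 high edge 0.0013 y 0.2534
top 25.70 s from low edge -0.0008 high edge -0.0123 y 0.2534
t 25.75 p [0.5215 0.2533 0.1407] yaw 0.1338 z [-1.e-04 -0.e+00 -1.e+00] J [ 0.324  0.019  1.803 -0.     1.32  -1.381] w 0.6998171480666677 0.0 F [-0.16 -0.47 -0.05] [-0.029 -0.014 -0.032]
```

Released, and the dish is still centred. I'll go straight up and take a final look.

```bash
python3 -m pendant '[[0.7,[0,0,-0.05],0],[0.7,[0,0,-0.15],0],[0.7,[0,0,-0.3],0],[0.7,[0,0,-0.5],0],[0.7,[0,0,-0.7],0],[0.7,[0,0,-0.85],0],[0.7,[0,0,-0.9],0],[0.7,[0,0,-0.9],0]]' | head -2
python3 - <<'E'
from edge import *
f=grab('side','side3.png'); g=grab('top','top3.png')
p=np.array([.5215,.2533,.1413]);u=np.array([-.1334,.991,0])
print(s_edge('side',f,p,u,.004),s_edge('top',g,p,u,.004))
a=cv2.imread('pics/side3.png')[200:420,90:390]; b=cv2.imread('pics/top3.png')[150:330,110:310]
o=np.zeros((400,800,3),np.uint8); o[:293,:400]=cv2.resize(a,(400,293)); o[:360,400:]=cv2.resize(b,(400,360)); cv2.imwrite('pics/c5.png',o)
E
```

```text
time: 26.55
tool_pos: [0.5222, 0.2536, 0.2507]
s from low edge -0.0028 high edge 0.0016 s from low edge -0.0008 high edge 0.0013
```

View pics/c5.png

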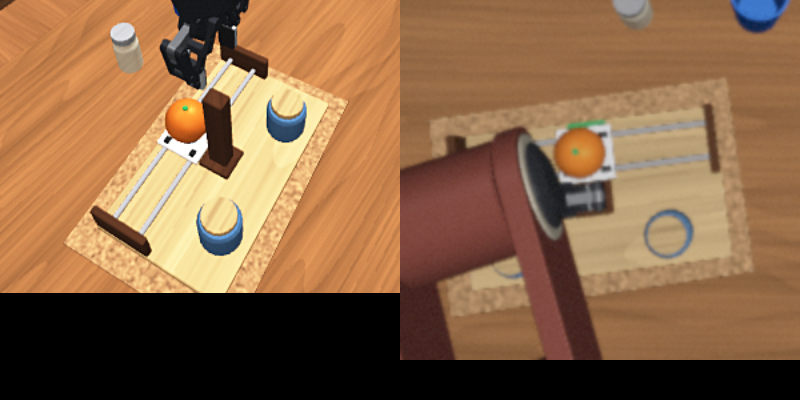

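The caddy stands centred and square on the mat with an even cork margin all round. The orange is in its dish at the green mark (s ≈ 0), and the gripper is clear.

```bash
python3 -c "
from plant import manip
print(manip.job_done())"
```

```text
the job is handed in; nothing more can be done
None
```

The job is handed in: the dish was balanced in mid-air for over four seconds and the caddy was released centred and square on the mat, with the dish and orange within about 2 mm of the middle; the verdict was not shown.

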